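# Two blue tape rolls for the workshop tin

## Robot

A 7-joint arm with a two-finger parallel gripper is mounted at the origin on the work surface. World frame = base frame: x ahead of the robot, y to its left, z up, the work surface at z = 0. Lengths are in m, angles in rad, forces in N, time in s.
With the tool pointing down it reaches from about 0.4 to 0.85 m from the base axis. Payload 10.4 kg.
Tool frame: the origin (TCP) lies on the front face of the gripper's body, between the roots of the fingers; the fingertips stand 73 mm ahead of it and the grasp point (between the pads) lies 54 mm ahead of it; z points along the fingers, y is the line along which they close (so a half turn about z gives the same grasp; the last joint's range is limited). The gripper opens to 85 mm and grips with 20 to 120 N. Pads are 22 mm wide; open, the fingers measure 114 mm over their backs; the gripper's body (76 mm by 85 mm) begins 54 mm behind the grasp point. The pads swing forward as they close: fully open they stand 13 mm farther back than shut.
Start: joints at [1.165, 0.332, -0.065, 1.46, 0.022, 1.35, -0.088], TCP at [0.233, -0.58, 0.304] pointing down, gripper open.
Joint ranges: [-2.6, 2.6], [-0.5, 2.12], [-1.47, 1.34], [0.16, 2.42], [-1.27, 4.41], [0.06, 2.06], [-2.6, 2.6]. Speed limits (rad/s): [2.22, 2.22, 2.79, 2.79, 3.14, 3.14, 3.14].

## Interface

Orientations are given as a unit quaternion [x, y, z, w].
In Python, from workcell import manip gives the robot as it stands.
- The arm moves only by the shell command python3 -m jog 'ROWS' [FORCE]. ROWS is JSON, a list of rows, each an object with "grip": the gripper command: -1 is fully open, 1 is shut, values between are in proportion; "slide": the shift along the tool's x, y, z in cm, a list of three; "yaw": the turn about the tool's z in rad. A call has 1 to 8 rows; each row shifts and turns the commanded pose from where the row before left it, along the tool's axes as they then stand; what a row does not reach is not made up. A row lasts 1/10 s, in which the tool goes at most 50 mm and 8.59 degrees, less where a joint would pass 70% of its speed; a pose out of reach is approached as far as the arm can. A call with a gripper value outside its range is refused whole. The fingers move at their own pace and stop on an object; FORCE is the grip in N (left out, the last holds). Time passes only in rows, so rows that do not move let the fingers close. It gives the time, the measured TCP pose, the force, the opening and the grip force at its end, in the units of the state.
- manip.get_obs(): the state, without advancing time (a new reading comes with each control period).
- manip.camera(name): name is "scene" or "side" or "wrist"; returns the picture (480x640x3 uint8, blue, green, red); there is no depth.
- manip.calibration(name): a dict with "vfov" (degrees; the focal length in pixels is half the picture's height over the tangent of half this angle, whatever the lens; pixels are square), "cx", "cy" (the principal point, pixels), "camera_from_world" (4x4, takes a point from world to camera coordinates). Camera axes: x right, y down, z forward; pixel columns grow to the right and rows downward; lengths in m; the calibration is good to about 2 mm. A picture is of the moment at which its call begins: read the wrist's pose just before it. calibration takes no time and is no camera call; for the wrist camera it gives the pose at the moment of the call.
- manip.hand_in(): hands the job in; it is judged then, once.
Trained networks look in the newest picture that a camera, given by its name, has taken for a name from the list of things; names that differ only in an ending like _2 or _b are one class to them, and where a whole thing is asked for, a point or a joint stands for the part that bears it (a point fixed in the world has none). Each returns a list of dicts, best first, with "conf" (0 to 1); they miss things now and then, are a little off and sometimes report something else, mostly with a low value. They report only what shows in the picture. A call takes as long as a camera call.
- manip.masks_of(thing, camera): "region" (480x640 bool, what is visible of it) and "centre" ([column, row] in pixels, amid what is visible of it).
The state is a dict: "clock": time; "joint_pos": joint angles; "joint_velocities": joint speeds; "tau": joint torques, N m; "position": TCP position; "ee_rot": TCP orientation; "ft_force": force on the tool from outside, world axes, zero at the start; "torque": the same for the moment, N m; "grip_width": opening from 0.0 (shut) to 1.0 (fully open); "grasp_force": force on a finger pad.
Only numpy, scipy, OpenCV 4.12 (cv2) and the standard library are available. Lean on these libraries where they do the work, as an engineer would, in place of code of your own. Each camera call takes 0.05 s, during which the arm holds its last target. There are 200 camera calls.

## Task

Pack the tin for the next collage workshop: it needs exactly two blue tape rolls. Put any two of the three blue rolls into the open red tin, both lying flat on its floor, and leave the third blue roll where it is on the mat.

Things in the scene. Friction and masses are not known exactly. Their poses are not given: they have to be found in the camera images.
- tin: Open, empty red biscuit tin with a cream band and bare metal floor, loose on the green mat, 0.45 kg. 160 mm along its x, 220 mm along its y, 45 mm high, walls and floor 3 mm thick. Origin at the centre of its underside, on the mat, whose top is 3 mm above the work surface (z = 0.003). Not listed: standing glue sticks 93 mm tall, pens and a flat ruler farther out on the mat.
- blue_roll_a: Blue roll of tape, one of three alike, lying flat on the mat: 50 mm outer diameter, 25 mm high, with a white-lined 25 mm hole; about 50 g, rigid. Origin at its centre, 12.5 mm above what it lies on; z is the roll's axis. A yellow and a white roll of the same size lie among them; roll centres are at least 90 mm apart.
- blue_roll_b: Blue roll of tape, one of three alike, lying flat on the mat: 50 mm outer diameter, 25 mm high, with a white-lined 25 mm hole; about 50 g, rigid. Origin at its centre, 12.5 mm above what it lies on; z is the roll's axis. A yellow and a white roll of the same size lie among them; roll centres are at least 90 mm apart.
- blue_roll_c: Blue roll of tape, one of three alike, lying flat on the mat: 50 mm outer diameter, 25 mm high, with a white-lined 25 mm hole; about 50 g, rigid. Origin at its centre, 12.5 mm above what it lies on; z is the roll's axis. A yellow and a white roll of the same size lie among them; roll centres are at least 90 mm apart.

How it is judged:
By the outcome, as a careful person would: the job done as asked, in the order asked, and still so for the second after the job is handed in, with the robot touching nothing.
It also fails if it takes over 58 s, if anything falls off the work surface, if the arm or the gripper's body presses on something with over 40 N, if the wrist force passes 120 N, or if a joint passes its speed limit or range.

## Working session

There is one attempt and no reset: what is moved stays moved. The work goes in short steps, Python scripts to look and compute and a shell command to move; the robot and the scene stay as the last step left them, time stands still between calls to the robot, and variables do not carry over. Pictures are saved under pics/ and viewed, at most 10 in all, crops included, and the job is handed in when it is done.

```bash
mkdir -p pics
cat > h.py <<'E'
import numpy as np, cv2
from workcell import manip
def ray(cam,px,z):
    c=manip.calibration(cam); T=np.array(c["camera_from_world"]); f=240/np.tan(np.radians(c["vfov"])/2)
    d=np.array([(px[0]-c["cx"])/f,(px[1]-c["cy"])/f,1]); R=T[:3,:3]; o=-R.T@T[:3,3]; d=R.T@d
    return o+d*(z-o[2])/d[2]
def st():
    o=manip.get_obs(); print({k:np.round(o[k],3).tolist() for k in ("clock","position","ee_rot","joint_pos","ft_force","grip_width","grasp_force")}); return o
E
python3 - <<'E'
from h import *
st()
for cam in ("scene","side"):
    im=manip.camera(cam); cv2.imwrite(f"pics/{cam}0.png",im)
    c=manip.calibration(cam); print(cam,c["vfov"],np.round(c["camera_from_world"],3).tolist())
    for t,z in (("blue_roll_a",.028),("tin",.003)):
        for m in manip.masks_of(t,cam): print(cam,t,round(m["conf"],2),np.round(m["centre"]),m["region"].sum(),ray(cam,m["centre"],z if t!="tin" else .025).round(3))
E
```

```text
{'clock': 0.0, 'position': [0.233, -0.58, 0.303], 'ee_rot': [0.982, 0.19, -0.0, -0.001], 'joint_pos': [1.165, 0.333, -0.065, 1.461, 0.022, 1.35, -0.089], 'ft_force': [0.371, 0.069, 0.565], 'grip_width': 1.002, 'grasp_force': 0.0}
scene 54.10911673217765 [[-0.513, 0.858, -0.021, 0.244], [0.6, 0.341, -0.723, -0.298], [-0.614, -0.384, -0.69, 1.394], [0.0, 0.0, 0.0, 1.0]]
scene blue_roll_a 0.97 [443. 321.] 596 [0.577 0.342 0.028]
scene blue_roll_a 0.93 [378. 314.] 554 [0.623 0.228 0.028]
scene blue_roll_a 0.58 [290. 285.] 504 [0.646 0.04  0.028]
scene tin 0.92 [222. 194.] 4714 [ 0.472 -0.281  0.025]
side 52.8656002688329 [[-1.0, -0.019, -0.023, 0.546], [0.005, 0.638, -0.77, 0.005], [0.029, -0.77, -0.637, 1.113], [0.0, 0.0, 0.0, 1.0]]
side blue_roll_a 0.72 [311. 358.] 648 [0.565 0.348 0.028]
side blue_roll_a 0.58 [289. 248.] 445 [0.627 0.053 0.028]
side blue_roll_a 0.55 [290. 309.] 560 [0.612 0.234 0.028]
side tin 0.57 [361. 171.] 3893 [ 0.455 -0.271  0.025]
```

```bash
python3 -c "
import cv2,numpy as np
a=cv2.imread('pics/scene0.png')[100:400,130:530];cv2.imwrite('pics/s1.png',cv2.resize(a,(800,600)))"
```

```text
(no output)
```

View pics/s1.png

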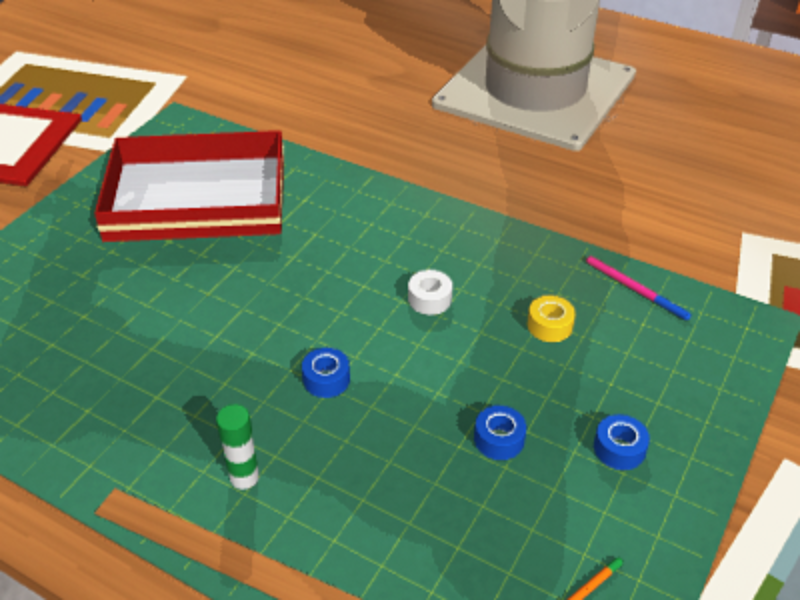

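View pics/side0.png

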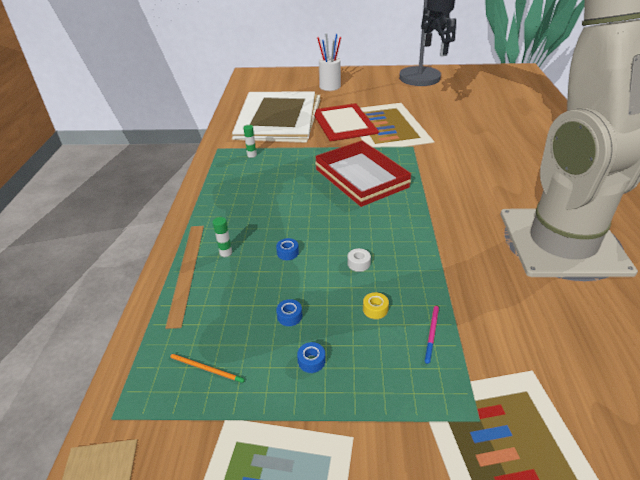

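The pictures show three blue rolls (scene crop 326,372; 500,432; 621,442), separate from the white and yellow ones. The tin is at left and rotated, with a glue stick beyond the nearest blue roll. I'll move over the tin and look from there.

```bash
python3 -m jog '[{"grip":-1,"slide":[4,-2.5,0],"yaw":0},{"grip":-1,"slide":[4,-2.5,0],"yaw":0},{"grip":-1,"slide":[4,-2.5,0],"yaw":0},{"grip":-1,"slide":[4,-2.5,0],"yaw":0},{"grip":-1,"slide":[4,-2.5,0],"yaw":0},{"grip":-1,"slide":[4,-2.5,0],"yaw":0},{"grip":-1,"slide":[4,-2.5,0],"yaw":0},{"grip":-1,"slide":[0,0,0],"yaw":0}]' 40
python3 - <<'E'
from h import *
st(); im=manip.camera("wrist"); cv2.imwrite("pics/w1.png",im)
T=np.array(manip.calibration("wrist")["camera_from_world"]);print((-T[:3,:3].T@T[:3,3]).round(3),T[2,:3].round(2))
for m in manip.masks_of("tin","wrist"):
    print(round(m["conf"],2),m["centre"],m["region"].sum())
    cs,_=cv2.findContours(m["region"].astype(np.uint8),0,2); c=max(cs,key=cv2.contourArea)[:,0]
    P=np.array([ray("wrist",p,.048)[:2] for p in c]).astype(np.float32); print(cv2.minAreaRect(P), cv2.boxPoints(cv2.minAreaRect(P)).round(3).tolist())
E
```

```text
clock: 1.1
position: [0.432, -0.3065, 0.3043]
ee_rot: [0.981, 0.195, 0.001, -0.001]
ft_force: [0.3, -0.0, -0.5]
grip_width: 1.002
grasp_force: 0.0
{'clock': 1.1, 'position': [0.432, -0.307, 0.304], 'ee_rot': [0.981, 0.195, 0.001, -0.001], 'joint_pos': [0.804, 0.139, -0.297, 1.7, 0.039, 1.308, -0.679], 'ft_force': [0.327, -0.049, -0.545], 'grip_width': 1.002, 'grasp_force': 0.0}
[ 0.507 -0.278  0.375] [-0.3  -0.12 -0.95]
0.86 [294.1, 163.9] 51324
((0.4504165053367615, -0.279812216758728), (0.16180658340454102, 0.22118359804153442), 33.07412338256836) [[0.32199999690055847, -0.23100000619888306], [0.4429999887943268, -0.4169999957084656], [0.5789999961853027, -0.328000009059906], [0.4580000042915344, -0.14300000667572021]]
```

View pics/w1.png

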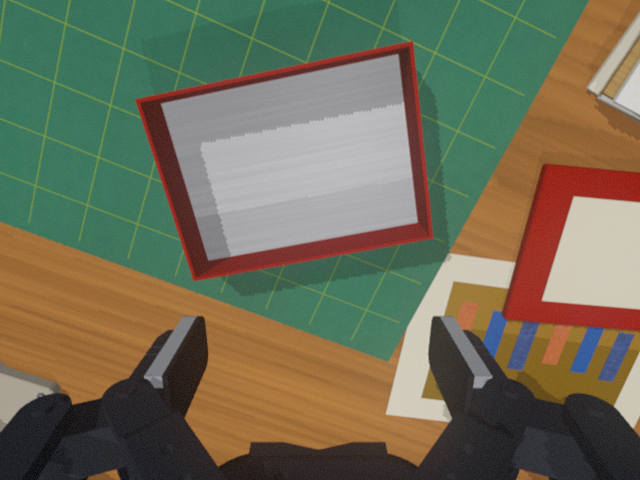

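Tin centre is (0.450, -0.280), with its long axis along (0.545, -0.838). The fitted size of 162×221 mm matches the spec. Next I'll go over the nearest blue roll.

```bash
python3 -m jog '[{"grip":-1,"slide":[3.7,-3.1,0],"yaw":0},{"grip":-1,"slide":[3.7,-3.1,0],"yaw":0},{"grip":-1,"slide":[3.7,-3.1,0],"yaw":0},{"grip":-1,"slide":[3.7,-3.1,0],"yaw":0},{"grip":-1,"slide":[3.7,-3.1,0],"yaw":0},{"grip":-1,"slide":[3.7,-3.1,0],"yaw":0},{"grip":-1,"slide":[3.7,-3.1,0],"yaw":0},{"grip":-1,"slide":[3,-3,0],"yaw":0}]'
cat >> h.py <<'E'
def quat(o):
    from scipy.spatial.transform import Rotation as R
    return R.from_quat(o["ee_rot"]).as_matrix()
def look(png):
    im=manip.camera("wrist"); cv2.imwrite(png,im); o=st(); R=quat(o); p=np.array(o["position"])
    for m in manip.masks_of("blue_roll_a","wrist"):
        cs,_=cv2.findContours(m["region"].astype(np.uint8),0,2); c=max(cs,key=cv2.contourArea)[:,0]
        # whole visible outline, middle height
        P=np.array([ray("wrist",q,.0205)[:2] for q in c]).astype(np.float32); (x,y),(w,h),_=cv2.minAreaRect(P)
        g=R.T@(np.array([x,y,.0155])-p)*100
        print(round(m["conf"],2),np.round(m["centre"]),"xy",round(x,3),round(y,3),"size",round(w,3),round(h,3),"slide to TCP over it cm",g.round(1),"xtool ang",np.degrees(np.arctan2(R[1,0],R[0,0])).round(1))
E
python3 -c "from h import *; look('pics/w2.png')"
```

```text
clock: 2.0
position: [0.6047, 0.0243, 0.3036]
ee_rot: [0.982, 0.189, -0.0, 0.0]
ft_force: [0.9, -0.4, 0.4]
grip_width: 1.003
grasp_force: 0.0
{'clock': 2.05, 'position': [0.605, 0.032, 0.303], 'ee_rot': [0.981, 0.193, 0.001, -0.002], 'joint_pos': [0.304, 0.34, -0.544, 1.492, 0.174, 1.358, -1.434], 'ft_force': [-3.56, 5.03, -0.872], 'grip_width': 0.998, 'grasp_force': 0.0}
0.96 [ 94. 106.] xy 0.612 0.237 size 0.05 0.059 slide to TCP over it cm [  8.3 -18.6  28.9] xtool ang 22.3
0.85 [308. 182.] xy 0.632 0.047 size 0.051 0.049 slide to TCP over it cm [ 3.  -0.2 28.8] xtool ang 22.3
0.49 [  3. 122.] xy 0.57 0.311 size 0.031 0.007 slide to TCP over it cm [  7.3 -27.   28.9] xtool ang 22.3
```

View pics/w2.png

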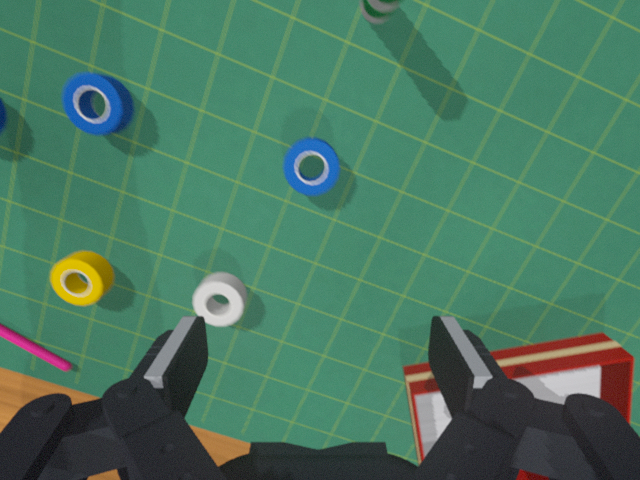

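The wrist view shows the first roll alone at (312,167), with its neighbours well clear. The arm was still moving, so I'll descend, settle and look again.

```bash
python3 -m jog '[{"grip":-1,"slide":[1,0,4],"yaw":0},{"grip":-1,"slide":[1,0,4],"yaw":0},{"grip":-1,"slide":[1,0,3],"yaw":0},{"grip":-1,"slide":[0,0,0],"yaw":0},{"grip":-1,"slide":[0,0,0],"yaw":0}]'
python3 -c "from h import *; look('pics/w3.png')"
```

```text
clock: 2.6
position: [0.6315, 0.034, 0.1942]
ee_rot: [0.982, 0.189, -0.0, 0.0]
ft_force: [0.4, 0.6, 0.4]
grip_width: 1.001
grasp_force: 0.0
{'clock': 2.65, 'position': [0.632, 0.034, 0.195], 'ee_rot': [0.982, 0.189, 0.001, 0.0], 'joint_pos': [0.265, 0.477, -0.515, 1.547, 0.248, 1.181, -1.485], 'ft_force': [-0.964, -0.975, 0.981], 'grip_width': 1.0, 'grasp_force': 0.0}
0.9 [ 28. 153.] xy 0.616 0.219 size 0.055 0.04 slide to TCP over it cm [  5.3 -17.8  18. ] xtool ang 21.8
0.88 [309. 248.] xy 0.633 0.041 size 0.054 0.05 slide to TCP over it cm [ 0.3 -0.6 18. ] xtool ang 21.8
```

View pics/w3.png

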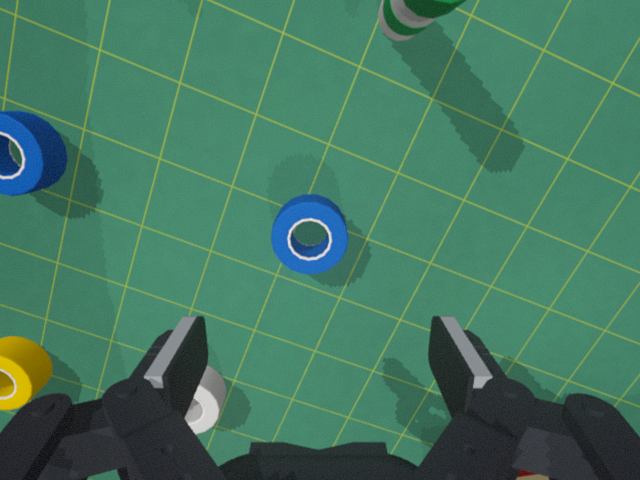

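Run:
```python
from h import *
o=manip.get_obs(); R=quat(o)
for n,p,z in (("blue",(310,239),.028),("white",(203,403),.028),("glue",(400,25),.003)):
    x=ray("wrist",p,z); print(n,x.round(3),(R.T@(x-o["position"])*100).round(1))
```

```text
blue [0.634 0.04  0.028] [ 0.3 -0.5 16.8]
white [0.483 0.067 0.028] [-12.7  -8.6  16.8]
glue [0.773 0.037 0.003] [13.1  5.  19.3]
```

```bash
python3 -m jog '[{"grip":-1,"slide":[0.3,-0.5,4],"yaw":0},{"grip":-1,"slide":[0,0,4],"yaw":0},{"grip":-1,"slide":[0,0,2.5],"yaw":0},{"grip":-1,"slide":[0,0,1],"yaw":0},{"grip":0,"slide":[0,0,0],"yaw":0},{"grip":1,"slide":[0,0,0],"yaw":0},{"grip":1,"slide":[0,0,0],"yaw":0},{"grip":1,"slide":[0,0,0],"yaw":0}]' 40
python3 -m jog '[{"grip":1,"slide":[0,0,0],"yaw":0},{"grip":1,"slide":[0,0,0],"yaw":0},{"grip":1,"slide":[0,0,0],"yaw":0}]'
```

```text
clock: 3.5
position: [0.6338, 0.0412, 0.0817]
ee_rot: [0.982, 0.19, 0.002, 0.0]
ft_force: [-1.5, 0.4, 6.1]
grip_width: 0.577
grasp_force: 40.6
clock: 3.8
position: [0.6337, 0.0412, 0.0817]
ee_rot: [0.982, 0.19, 0.002, 0.0]
ft_force: [-2.1, 0.4, 7.5]
grip_width: 0.575
grasp_force: 40.6
```

```bash
python3 -m jog '[{"grip":1,"slide":[0,0,-3],"yaw":0},{"grip":1,"slide":[0,0,-4.5],"yaw":0},{"grip":1,"slide":[0,0,-4.5],"yaw":0},{"grip":1,"slide":[-2,2,0],"yaw":0},{"grip":1,"slide":[-3.2,3.1,0],"yaw":0},{"grip":1,"slide":[-3.2,3.1,0],"yaw":0},{"grip":1,"slide":[-3.2,3.1,0],"yaw":0},{"grip":1,"slide":[-3.2,3.1,0],"yaw":0}]'
python3 -m jog '[{"grip":1,"slide":[-3.2,3.1,0],"yaw":0},{"grip":1,"slide":[-3.2,3.1,0],"yaw":0},{"grip":1,"slide":[-3.2,3.1,0],"yaw":0},{"grip":1,"slide":[-2,2,0],"yaw":0},{"grip":1,"slide":[-1.5,1.5,0],"yaw":0},{"grip":1,"slide":[0,0,0],"yaw":0},{"grip":1,"slide":[0,0,0],"yaw":0}]'
cat >> h.py <<'E'
def to(x,y):
    o=st(); print("slide cm",(quat(o).T@(np.array([x,y,o["position"][2]])-o["position"])*100).round(1))
E
python3 -c "from h import *; to(.476,-.319); cv2.imwrite('pics/w4.png',manip.camera('wrist'))"
```

```text
clock: 4.6
position: [0.5485, -0.1493, 0.2008]
ee_rot: [0.982, 0.19, 0.001, 0.001]
ft_force: [0.5, -1.5, -0.2]
grip_width: 0.572
grasp_force: 41.7
clock: 5.3
position: [0.4756, -0.3154, 0.2002]
ee_rot: [0.982, 0.19, 0.001, 0.001]
ft_force: [0.3, 0.6, 0.1]
grip_width: 0.576
grasp_force: 41.7
{'clock': 5.3, 'position': [0.476, -0.315, 0.2], 'ee_rot': [0.982, 0.19, 0.001, 0.001], 'joint_pos': [0.825, 0.32, -0.379, 1.72, 0.129, 1.125, -0.781], 'ft_force': [0.271, 0.567, 0.131], 'grip_width': 0.576, 'grasp_force': 41.657}
slide cm [-0.1  0.4  0. ]
```

View pics/w4.png

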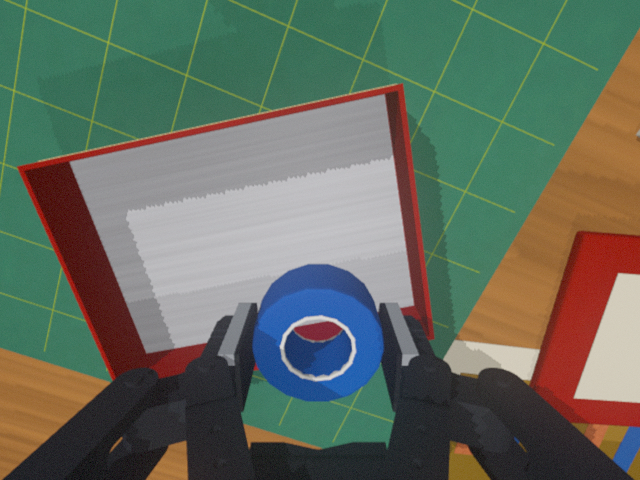

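```bash
python3 -m jog '[{"grip":1,"slide":[0,0,4],"yaw":0},{"grip":1,"slide":[0,0.2,4],"yaw":0},{"grip":1,"slide":[0,0,2.4],"yaw":0},{"grip":1,"slide":[0,0,0.9],"yaw":0},{"grip":1,"slide":[0,0,0],"yaw":0},{"grip":1,"slide":[0,0,0],"yaw":0}]'
```

```text
clock: 5.95
position: [0.477, -0.3168, 0.0871]
ee_rot: [0.982, 0.191, 0.001, 0.0]
ft_force: [0.6, -0.6, 0.2]
grip_width: 0.57
grasp_force: 42.6
```

```bash
python3 -m jog '[{"grip":1,"slide":[0,0,0.2],"yaw":0},{"grip":-0.45,"slide":[0,0,0],"yaw":0},{"grip":-0.45,"slide":[0,0,0],"yaw":0},{"grip":-0.45,"slide":[0,0,0],"yaw":0},{"grip":-0.45,"slide":[0,0,-2],"yaw":0},{"grip":-0.45,"slide":[0,0,-4.5],"yaw":0},{"grip":-0.45,"slide":[0,0,-4.5],"yaw":0},{"grip":-1,"slide":[0,0,0],"yaw":0}]'
python3 -c "from h import *; look('pics/w5.png'); print('next'); to(.61,.215)"
```

```text
clock: 6.75
position: [0.4785, -0.3185, 0.2005]
ee_rot: [0.982, 0.19, 0.004, 0.004]
ft_force: [0.8, -1.1, -0.1]
grip_width: 0.873
grasp_force: 0.0
{'clock': 6.8, 'position': [0.477, -0.318, 0.197], 'ee_rot': [0.982, 0.19, 0.002, 0.002], 'joint_pos': [0.827, 0.326, -0.38, 1.718, 0.134, 1.116, -0.781], 'ft_force': [-0.178, -0.271, -0.576], 'grip_width': 0.949, 'grasp_force': 0.0}
0.86 [311. 256.] xy 0.473 -0.316 size 0.054 0.05 slide to TCP over it cm [-0.4 -0.5 18.2] xtool ang 21.9
next
{'clock': 6.85, 'position': [0.476, -0.318, 0.195], 'ee_rot': [0.982, 0.19, 0.001, 0.001], 'joint_pos': [0.827, 0.328, -0.379, 1.721, 0.134, 1.115, -0.781], 'ft_force': [-0.478, 0.265, -1.026], 'grip_width': 1.001, 'grasp_force': 0.0}
slide cm [ 32.3 -44.4  -0.1]
```

View pics/w5.png

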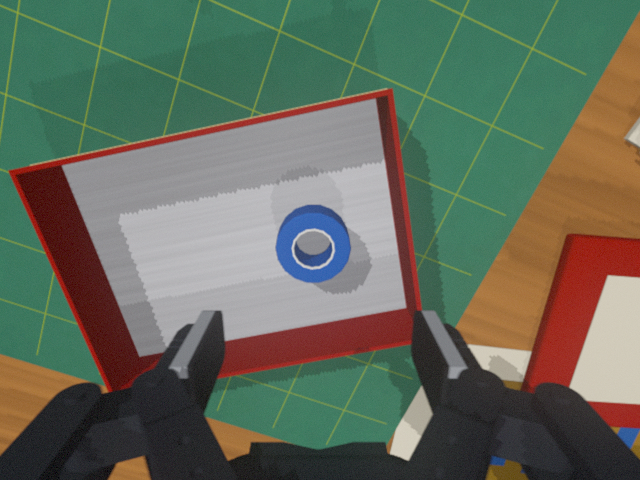

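First roll is flat in the tin at (313,245), clear of the walls. Now the second one.

```bash
python3 -m jog '[{"grip":-1,"slide":[1.5,-2,-0.5],"yaw":0},{"grip":-1,"slide":[2.8,-3.8,0],"yaw":0},{"grip":-1,"slide":[2.8,-3.8,0],"yaw":0},{"grip":-1,"slide":[2.8,-3.8,0],"yaw":0},{"grip":-1,"slide":[2.8,-3.8,0],"yaw":0},{"grip":-1,"slide":[2.8,-3.8,0],"yaw":0},{"grip":-1,"slide":[2.8,-3.8,0],"yaw":0},{"grip":-1,"slide":[2.8,-3.8,0],"yaw":0}]'
python3 -m jog '[{"grip":-1,"slide":[2.8,-3.8,0],"yaw":0},{"grip":-1,"slide":[2.8,-3.8,0],"yaw":0},{"grip":-1,"slide":[2.8,-3.8,0],"yaw":0},{"grip":-1,"slide":[2.2,-3,0],"yaw":0},{"grip":-1,"slide":[1.5,-2,0],"yaw":0},{"grip":-1,"slide":[0,0,0],"yaw":0},{"grip":-1,"slide":[0,0,0],"yaw":0},{"grip":-1,"slide":[0,0,0],"yaw":0}]'
python3 -c "from h import *; look('pics/w6.png')"
```

```text
clock: 7.65
position: [0.5643, 0.0285, 0.1974]
ee_rot: [0.982, 0.19, -0.001, -0.0]
ft_force: [1.2, -1.2, -0.2]
grip_width: 1.002
grasp_force: 0.0
clock: 8.45
position: [0.6158, 0.2226, 0.1978]
ee_rot: [0.982, 0.19, -0.001, 0.001]
ft_force: [0.4, -0.6, 0.1]
grip_width: 1.003
grasp_force: 0.0
{'clock': 8.5, 'position': [0.616, 0.223, 0.198], 'ee_rot': [0.982, 0.189, -0.0, 0.001], 'joint_pos': [0.015, 0.54, -0.596, 1.475, 0.313, 1.223, -1.811], 'ft_force': [-0.586, 0.258, -0.487], 'grip_width': 0.996, 'grasp_force': 0.0}
0.93 [126. 243.] xy 0.566 0.336 size 0.05 0.062 slide to TCP over it cm [ -0.4 -12.4  18.3] xtool ang 21.8
0.91 [304. 245.] xy 0.614 0.231 size 0.055 0.05 slide to TCP over it cm [ 0.1 -0.9 18.3] xtool ang 21.8
```

View pics/w6.png

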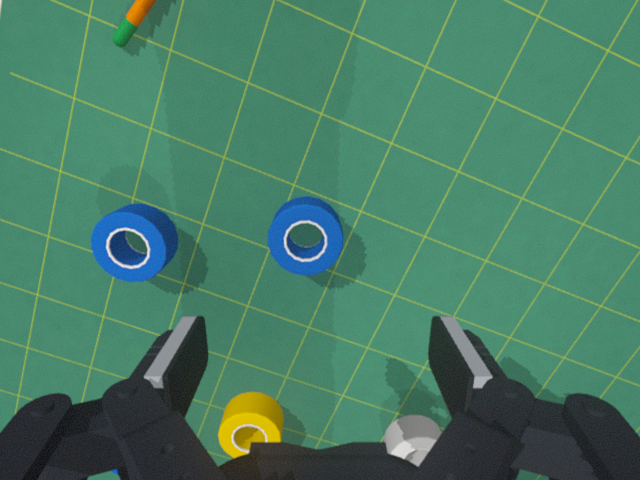

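The target roll is at (306,240) and the third blue one at (130,243), 11.5 cm away along the finger axis, so about 3 cm clears the open finger.

```bash
python3 -m jog '[{"grip":-1,"slide":[0.1,-0.8,3.5],"yaw":0},{"grip":-1,"slide":[0,0,4],"yaw":0},{"grip":-1,"slide":[0,0,2.8],"yaw":0},{"grip":-1,"slide":[0,0,1.3],"yaw":0},{"grip":-1,"slide":[0,0,0],"yaw":0},{"grip":0,"slide":[0,0,0],"yaw":0},{"grip":1,"slide":[0,0,0],"yaw":0},{"grip":1,"slide":[0,0,0],"yaw":0}]' 40
python3 -m jog '[{"grip":1,"slide":[0,0,0],"yaw":0},{"grip":1,"slide":[0,0,0],"yaw":0},{"grip":1,"slide":[0,0,0],"yaw":0}]'; python3 -c "from h import *; to(.424,-.241)"
```

```text
clock: 9.35
position: [0.6148, 0.2324, 0.0852]
ee_rot: [0.982, 0.19, 0.001, -0.0]
ft_force: [-2.7, -2.1, 5.5]
grip_width: 0.57
grasp_force: 40.2
clock: 9.65
position: [0.6147, 0.2324, 0.0852]
ee_rot: [0.982, 0.19, 0.002, -0.0]
ft_force: [-1.4, -1.2, 7.7]
grip_width: 0.567
grasp_force: 40.4
{'clock': 9.65, 'position': [0.615, 0.232, 0.085], 'ee_rot': [0.982, 0.19, 0.002, -0.0], 'joint_pos': [-0.026, 0.662, -0.555, 1.552, 0.387, 1.036, -1.873], 'ft_force': [-1.408, -1.199, 7.673], 'grip_width': 0.567, 'grasp_force': 40.373}
slide cm [-35.4  36.8  -0.1]
```

```bash
python3 -m jog '[{"grip":1,"slide":[0,0,-3],"yaw":0},{"grip":1,"slide":[0,0,-4.5],"yaw":0},{"grip":1,"slide":[0,0,-4.5],"yaw":0},{"grip":1,"slide":[-2,2.1,0],"yaw":0},{"grip":1,"slide":[-3.3,3.4,0],"yaw":0},{"grip":1,"slide":[-3.3,3.4,0],"yaw":0},{"grip":1,"slide":[-3.3,3.4,0],"yaw":0},{"grip":1,"slide":[-3.3,3.4,0],"yaw":0}]'
python3 -m jog '[{"grip":1,"slide":[-3.3,3.4,0],"yaw":0},{"grip":1,"slide":[-3.3,3.4,0],"yaw":0},{"grip":1,"slide":[-3.3,3.4,0],"yaw":0},{"grip":1,"slide":[-3.3,3.4,0],"yaw":0},{"grip":1,"slide":[-3.3,3.4,0],"yaw":0},{"grip":1,"slide":[-2.2,2.5,0],"yaw":0},{"grip":1,"slide":[-1.5,1.6,0],"yaw":0},{"grip":1,"slide":[0,0,0],"yaw":0}]'
python3 -m jog '[{"grip":1,"slide":[0,0,0],"yaw":0},{"grip":1,"slide":[0,0,0],"yaw":0}]' >/dev/null
python3 -c "from h import *; to(.424,-.241); cv2.imwrite('pics/w7.png',manip.camera('wrist'))"
```

```text
clock: 10.45
position: [0.5307, 0.0281, 0.2039]
ee_rot: [0.982, 0.19, 0.001, 0.0]
ft_force: [0.5, -1.0, -0.5]
grip_width: 0.565
grasp_force: 41.7
clock: 11.25
position: [0.4216, -0.2447, 0.2038]
ee_rot: [0.982, 0.188, 0.0, 0.001]
ft_force: [0.3, 0.1, 0.3]
grip_width: 0.566
grasp_force: 41.7
{'clock': 11.45, 'position': [0.424, -0.24, 0.203], 'ee_rot': [0.982, 0.191, 0.0, 0.0], 'joint_pos': [0.797, 0.14, -0.399, 1.924, 0.061, 1.088, -0.813], 'ft_force': [0.693, 0.028, -0.192], 'grip_width': 0.572, 'grasp_force': 41.746}
slide cm [0.  0.1 0. ]
```

View pics/w7.png

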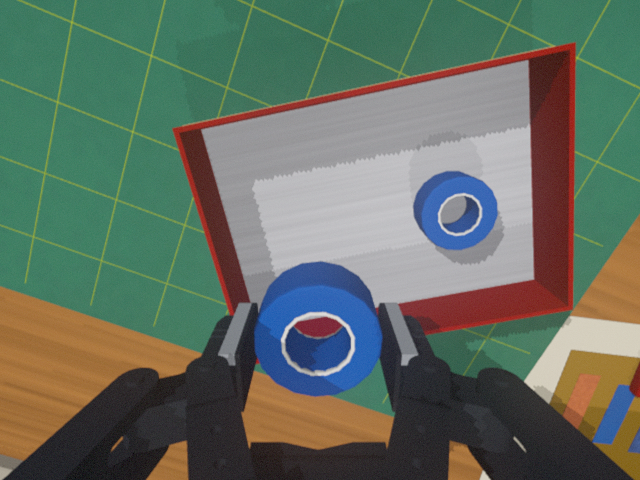

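```bash
python3 -m jog '[{"grip":1,"slide":[0,0,4],"yaw":0},{"grip":1,"slide":[0,0,4],"yaw":0},{"grip":1,"slide":[0,0,2.4],"yaw":0},{"grip":1,"slide":[0,0,1],"yaw":0},{"grip":1,"slide":[0,0,0],"yaw":0},{"grip":1,"slide":[0,0,0],"yaw":0}]'
```

```text
clock: 12.1
position: [0.4236, -0.2413, 0.0896]
ee_rot: [0.982, 0.191, 0.0, 0.0]
ft_force: [-0.9, -0.2, -1.3]
grip_width: 0.569
grasp_force: 44.4
```

```bash
python3 -m jog '[{"grip":1,"slide":[0,0,0.1],"yaw":0},{"grip":-0.45,"slide":[0,0,0],"yaw":0},{"grip":-0.45,"slide":[0,0,0],"yaw":0},{"grip":-0.45,"slide":[0,0,0],"yaw":0},{"grip":-0.45,"slide":[0,0,-2],"yaw":0},{"grip":-0.45,"slide":[0,0,-4.5],"yaw":0},{"grip":-0.45,"slide":[0,0,-4.5],"yaw":0},{"grip":-0.45,"slide":[0,0,-4.5],"yaw":0}]'
python3 -m jog '[{"grip":-0.45,"slide":[0,0,0],"yaw":0},{"grip":-0.45,"slide":[0,0,0],"yaw":0},{"grip":-0.45,"slide":[0,0,0],"yaw":0}]' >/dev/null
python3 -c "
from h import *
look('pics/w8.png'); a=cv2.imread('pics/w8.png'); b=manip.camera('scene')
cv2.imwrite('pics/f.png',np.hstack([cv2.resize(a,(400,300)),cv2.resize(b[100:400,130:530],(400,300))]))"
```

```text
clock: 12.9
position: [0.4226, -0.2413, 0.2448]
ee_rot: [0.982, 0.19, 0.0, 0.0]
ft_force: [1.3, -0.4, 0.3]
grip_width: 0.723
grasp_force: 0.0
{'clock': 13.25, 'position': [0.422, -0.241, 0.242], 'ee_rot': [0.982, 0.19, -0.001, -0.001], 'joint_pos': [0.809, 0.1, -0.403, 1.88, 0.042, 1.172, -0.796], 'ft_force': [0.473, -0.051, 0.112], 'grip_width': 0.721, 'grasp_force': 0.0}
0.75 [322. 233.] xy 0.421 -0.243 size 0.056 0.05 slide to TCP over it cm [-0.2  0.1 22.6] xtool ang 21.9
0.66 [449. 202.] xy 0.475 -0.318 size 0.056 0.05 slide to TCP over it cm [ 2.1  9.1 22.6] xtool ang 21.9
```

View pics/f.png

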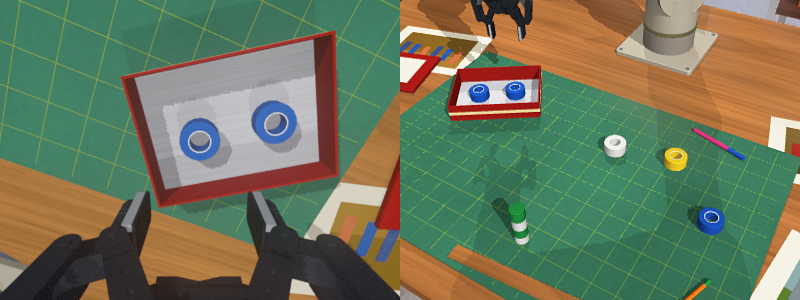

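Both rolls lie flat in the tin, at (200,139) and (274,122) in the left view. The third is still in its place on the mat, and the gripper is clear.

```bash
python3 -c "from workcell import manip; print(manip.hand_in())"
```

```text
the job is handed in; nothing more can be done
None
```

Two blue rolls lie flat on the tin's floor, the third is untouched on the mat, and the job was handed in about 13 s in on the robot's clock (no verdict was returned).

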